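Put the jar roller into gear past its lockout

ROBOT

A 7-joint arm with a two-finger parallel gripper is mounted at the origin on the work surface. World frame = base frame: x ahead of the robot, y to its left, z up, the work surface at z = 0. Lengths are in m, angles in degrees, forces in N, time in s.
With the tool pointing down it reaches from about 0.425 to 0.875 m from the base axis. Payload 4.7 kg.
Tool frame: the origin (TCP) lies at the very end of the fingers, on their centre line; the grasp point (between the pads) lies env.tcp_to_grasp behind it (env.tcp_to_grasp is the distance from the TCP to the grasp point, in m); z points along the fingers, x is the direction in which the jaws open and shut, and the axes are right-handed (so a half turn about z gives the same grasp; the last joint's range is limited). The gripper opens to 87 mm and grips with 3 to 60 N. Pads are 19 mm wide; open, the fingers measure 117 mm over their backs; the gripper's body (75 mm by 190 mm) begins 51 mm behind the grasp point.
Start: joints at [-63.994, 18.392, -4.016, 83.108, 1.295, 78.541, -3.26], TCP at [0.277, 0.588, 0.223] pointing down, gripper open.
Joint ranges: [-163.93, 163.93], [-17.29, 119.83], [-79.2, 71.16], [3.27, 140.29], [-89.18, 269.18], [5.43, 117.66], [-154.24, 154.24]. Speed limits (degrees/s): [147.25, 147.25, 180, 180, 180, 180, 180].

INTERFACE

Orientations are given as [roll, pitch, yaw] about the fixed x, y, z axes, in that order (R = Rz(yaw) Ry(pitch) Rx(roll)).
In Python, from cell import env gives the robot as it stands. The module is installed in compiled form; this text tells all that it offers.
- The arm moves only by the tool send_rows, never from a script. Its argument "steps" is a list of rows, each a list of 3 entries, a list of its own where there are three numbers: the shift along the tool's x, y, z in m, then the turn, a rotation vector about the tool's x, y, z in rad, then the finger opening in m, from 0 to 0.087. A call has exactly 5 rows; each row is the pose to reach, as a shift and turn from the pose commanded when the call began, along the tool's axes at that moment; what a row does not reach only later rows make up. A row lasts 1/12 s, in which the tool goes at most 41.7 mm and 7.16 degrees, less where a joint would pass 70% of its speed; a pose out of reach is approached as far as the arm can. A call with a gripper value outside its range is refused whole. The fingers move at their own pace and stop on an object; "grip_force" is the grip in N (left out, the last holds). Time passes only in rows, so rows that repeat a pose let the fingers close, or fill a call up. It gives the time, the measured TCP pose, the force and the opening at its end, in the units of the state.
- env.get_obs(): the state, without advancing time (a new reading comes with each control period).
- env.read_camera(name): name is "scene" or "top" or "wrist"; returns a dict with "pixels" (420x560x3 uint8, red, green, blue), "fx", "fy", "cx", "cy" (pixels), "position" and "rotation" of the camera in the world. Camera axes: x right, y up, looking along -z (the intrinsics and any distortion apply to the point x, -y, -z); pixel columns grow to the right and rows downward; lengths in m; the calibration is good to about 2 mm. A picture is of the moment at which its call begins. There is no depth.
- env.sign_off(): hands the job in, once; it reports no verdict.
The state is a dict: "time_s": time; "qpos": joint angles; "joint_velocities": joint speeds; "effort": joint torques, N m; "tool_pos": TCP position; "tool_rot": TCP orientation; "force": force on the tool from outside, world axes, zero at the start; "wrist_torque": the same for the moment, N m; "grip_width": finger opening in m.
Only numpy, scipy, OpenCV 4.12 (cv2) and the standard library are available. Lean on these libraries where they do the work, as an engineer would, in place of code of your own. Each camera call takes 0.05 s, during which the arm holds its last target.

TASK

Put the paint-jar roller into gear: lift the lockout collar on its lever, swing the lever over between the stop lugs to the other end of its gate, next to the jar, and let the collar drop back fully down behind the lugs. Leave the plain ball lever of the turntable as it is.

Things in the scene. Friction and masses are not known exactly. Their poses are not given: they have to be found in the camera images.
- collar_mid (a point): Middle of the steel ringed lockout collar, 32 mm across, 30 mm long, on the jar roller's lever. Point: on its axis, 18 mm above its lower end, moving with it; z up along the shaft, y the level hinge axis, x the swing towards the jar. The hinge is 118 mm + lock_collar away in -z. Collar down, the 12 mm shaft ends 43 mm beyond the point in a black cap 20 mm across. Gearbox top is 118 mm above table
- gear_lever (a joint): Jar roller's lever angle (rad), on the grey gearbox with a jar on rollers. 0: out-of-gear end, leaning 18 deg away from the jar (starts at 0 to 0.08); 0.31 upright; 0.62 in-gear end, leaning to the jar. Collar down, lugs stop it at about 0.12 (from the far side, 0.50). Stays where left; takes about 2 N at the collar.
- lock_collar (a joint): Lift of the collar along the shaft (m): 0 down, 0.022 upper stop. Spring and weight push it down with 2 to 4.5 N. At mid-gate stand two steel lugs, 24 mm high, 14 mm thick along the swing, 7 mm wide, 18 mm apart: the shaft passes between them, the collar only over them, lifted 0.013 or more. Beyond 16 mm to either side of the shaft (along y) the top is clear.
- plain_ball (a point): Centre of the black ball, 28 mm across, on the plain lever (no collar) of the decorating turntable's grey control box (110 x 100 x 70 mm); about 140 mm above the table. Not to be moved.

How it is judged (in metres and radians):
On the way:
1. the collar is lifted by more than 8 mm while the lever is still on the out-of-gear side of the lugs (value of joint lock_collar above 0.008 m and value of joint gear_lever below 0.2 rad), for 0.05 s.
At the end, for the whole second after the job is handed in: the collared lever is at the in-gear end (beyond 0.48 rad) with its collar let down again to within 4 mm of its lowest place, and the plain lever's ball is within 15 mm of where it was (value of joint gear_lever above 0.48 rad and value of joint lock_collar below 0.004 m and distance of plain_ball from where it was at the start of the episode below 0.015 m); the robot touches nothing.
It fails at once if the plain lever of the turntable is moved by more than 15 mm (distance of plain_ball from where it was at the start of the episode above 0.015 m).
It also fails if it takes over 38 s, if anything falls off the work surface, if the arm or the gripper's body presses on something with over 40 N, if the wrist force passes 120 N, or if a joint passes its speed limit or range.

## Working session

There is one attempt and no reset: what is moved stays moved. The work goes in short steps, Python scripts to look and compute and a tool call to move; the robot and the scene stay as the last step left them, time stands still between calls to the robot, and variables do not carry over. Pictures are saved under pics/ and viewed, and the job is handed in when it is done.

Besides the shell and the picture viewer there is one more tool, called after "Call:" by a JSON object that holds its "name" and its "arguments", one argument or row to a line. send_rows: Moves the arm, as the interface text tells. Its arguments: {"type":"object","properties":{"steps":{"type":"array"},"grip_force":{"type":"number"}},"required":["steps"]}

```bash
mkdir -p pics; cat > h.py <<'E'
import numpy as np,cv2
from cell import env
def shot(n,f):
    c=env.read_camera(n); cv2.imwrite('pics/'+f,c['pixels'][:,:,::-1]); np.savez('pics/'+f+'.npz',**{k:v for k,v in c.items()}); return c
def ray(c,u,v):
    d=np.array([(u-c['cx'])/c['fx'],-(v-c['cy'])/c['fy'],-1.]); R=np.array(c['rotation']); 
    d=R@d; return np.array(c['position']),d/np.linalg.norm(d)
def onz(c,u,v,z):
    p,d=ray(c,u,v); return p+d*(z-p[2])/d[2]
def tri(a,b):
    A=np.zeros((3,3));B=np.zeros(3)
    for p,d in (a,b):
        M=np.eye(3)-np.outer(d,d);A+=M;B+=M@p
    x=np.linalg.solve(A,B); return x,[np.linalg.norm((np.eye(3)-np.outer(d,d))@(x-p)) for p,d in (a,b)]
E
python3 - <<'E'
from h import *
print(env.get_obs(),env.tcp_to_grasp)
for n in ('scene','top','wrist'):
    c=shot(n,n+'0.png'); print(n,{k:v for k,v in c.items() if k!='pixels'})
E
```

```text
{'time_s': 0.0, 'qpos': array([-63.99210416,  18.43877394,  -4.01707625,  83.17421828,
         1.29493613,  78.54100865,  -3.26049912]), 'joint_velocities': array([-0.07321515, -0.01009684, -0.10219466,  0.06961479,  0.01509813,
        0.02682266, -0.00488659]), 'effort': array([ 2.49200612e-04, -4.91289282e+01, -4.03803606e-01, -3.12529743e+01,
       -6.39027846e-02,  4.37590457e-02,  1.84256387e-04]), 'tool_pos': array([0.27655294, 0.5876248 , 0.22147096]), 'tool_rot': array([1.79994806e+02, 1.08754679e-01, 6.48027878e+01]), 'force': array([ 0.47246786,  0.34266352, -0.1570214 ]), 'wrist_torque': array([-0.04169886,  0.00722702,  0.07281783]), 'grip_width': 0.0864343947193819} 0.0187
scene {'fx': 431.1335267256713, 'fy': 431.1335267256713, 'cx': 279.69520751500653, 'cy': 213.77759526153173, 'position': array([ 0.98913473, -0.3927737 ,  0.54043724]), 'rotation': array([54.44462131,  0.21303668, 50.50898931])}
top {'fx': 386.5287897605471, 'fy': 386.5287897605471, 'cx': 282.26826586202554, 'cy': 211.80033263468383, 'position': array([ 0.38023721, -0.01058767,  0.86936403]), 'rotation': array([  9.96347067,   0.10943551, -90.25363433])}
wrist {'fx': 330.47383003615454, 'fy': 330.47383003615454, 'cx': 280.7314887557564, 'cy': 206.18073507847228, 'position': array([0.20044464, 0.62431851, 0.38445891]), 'rotation': array([-17.76058998,   0.08150388,  64.80343211])}
```

```bash
sed -i "s/R=np.array(c\['rotation'\]); /R=Rot.from_euler('xyz',np.array(c['rotation']),degrees=True).as_matrix()/; 1i from scipy.spatial.transform import Rotation as Rot" h.py; cat h.py|head -9
```

```text
from scipy.spatial.transform import Rotation as Rot
import numpy as np,cv2
from cell import env
def shot(n,f):
    c=env.read_camera(n); cv2.imwrite('pics/'+f,c['pixels'][:,:,::-1]); np.savez('pics/'+f+'.npz',**{k:v for k,v in c.items()}); return c
def ray(c,u,v):
    d=np.array([(u-c['cx'])/c['fx'],-(v-c['cy'])/c['fy'],-1.]); R=Rot.from_euler('xyz',np.array(c['rotation']),degrees=True).as_matrix()
    d=R@d; return np.array(c['position']),d/np.linalg.norm(d)
def onz(c,u,v,z):
```

View pics/scene0.png

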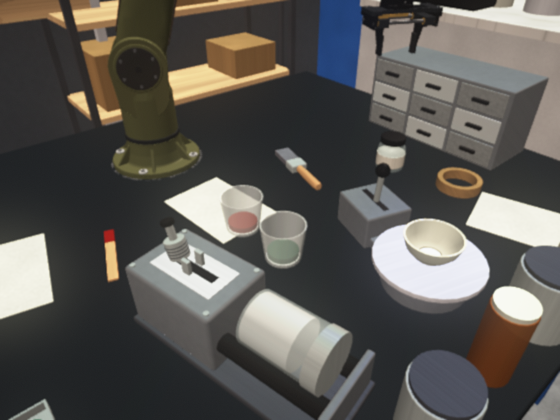

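View pics/top0.png

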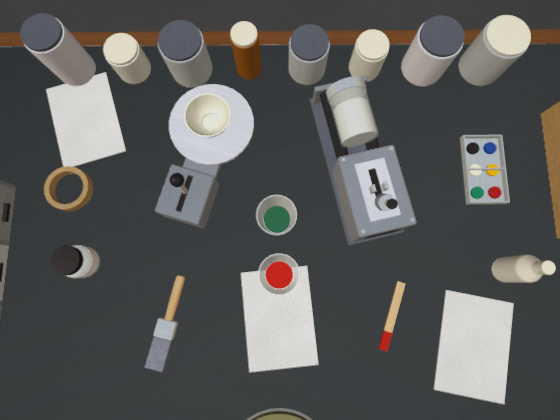

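View pics/wrist0.png

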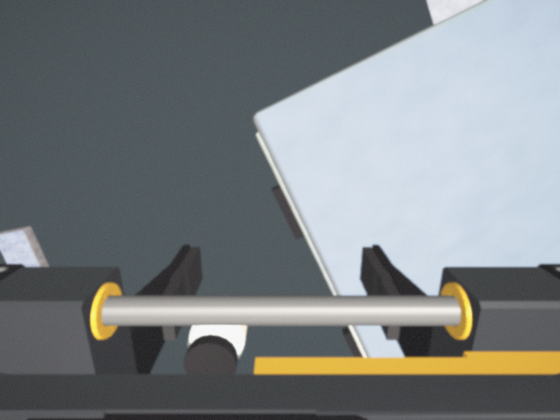

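```bash
python3 - <<'E'
import cv2
a=cv2.imread('pics/scene0.png')[205:315,120:270];b=cv2.imread('pics/top0.png')[130:250,320:430]
cv2.imwrite('pics/z1.png',cv2.resize(a,None,fx=5,fy=5,interpolation=2));cv2.imwrite('pics/z2.png',cv2.resize(b,None,fx=5,fy=5,interpolation=2))
E
```

```text
(no output)
```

View pics/z1.png

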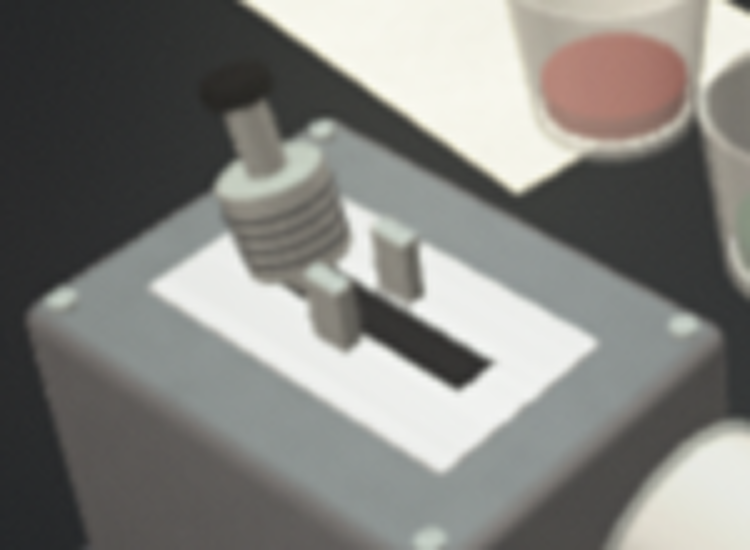

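View pics/z2.png

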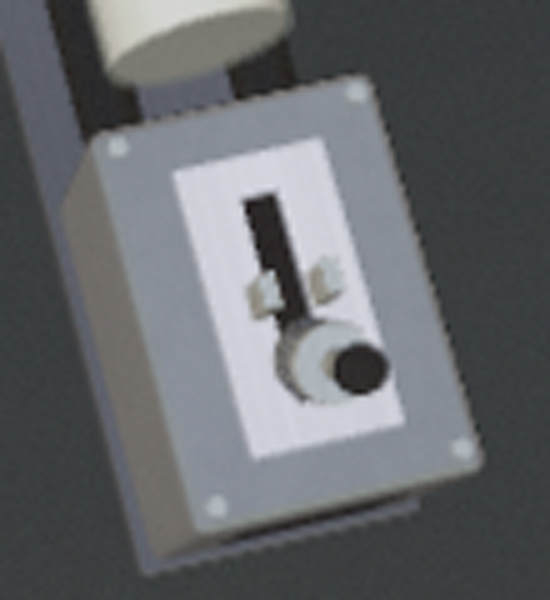

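```bash
cat > m.py <<'E'
from h import *
def ld(f): 
    d=np.load('pics/'+f+'.npz'); return {k:d[k] for k in d}
S=ld('scene0.png');T=ld('top0.png')
s=lambda u,v:(120+u/5,205+v/5); t=lambda u,v:(320+u/5,130+v/5)
E
python3 - <<'E'
from m import *
np.set_printoptions(precision=4,suppress=True)
T4=[onz(T,*t(*p),.119) for p in [(118,147),(357,92),(463,447),(216,505)]]
S4=[onz(S,*s(*p),.119) for p in [(684,325),(430,540),(62,299),(322,130)]]
print(np.array(T4));print(np.array(S4))
P=[onz(T,*t(*p),.118) for p in [(173,172),(325,138),(405,422),(257,460)]];Q=[onz(S,*s(*p),.118) for p in [(598,343),(440,472),(150,285)]]
print(np.array(P),np.array(Q))
d=(P[0]+P[1]-P[2]-P[3]);print('swing yaw',np.degrees(np.arctan2(d[1],d[0])),'plate c',np.mean(P,0), 'screw c',np.mean(T4,0),np.mean(S4,0))
d=(T4[0]+T4[1]-T4[2]-T4[3]);print(np.degrees(np.arctan2(d[1],d[0])))
d=(S4[0]+S4[1]-S4[2]-S4[3]);print(np.degrees(np.arctan2(d[1],d[0])))
print('cap',tri(ray(T,*t(361,370)),ray(S,*s(236,85))))
print('coltop',tri(ray(T,*t(328,362)),ray(S,*s(268,172))))
# lug tops z=.142
print([onz(T,*t(*p),.142) for p in [(268,287),(329,272)]],[onz(S,*s(*p),.142) for p in [(397,233),(331,277)]])
E
```

```text
[[ 0.6189 -0.134   0.119 ]
 [ 0.6416 -0.2317  0.119 ]
 [ 0.4957 -0.2655  0.119 ]
 [ 0.4732 -0.1676  0.119 ]]
[[ 0.6184 -0.1315  0.119 ]
 [ 0.6407 -0.2292  0.119 ]
 [ 0.4947 -0.2632  0.119 ]
 [ 0.4723 -0.1658  0.119 ]]
[[ 0.6086 -0.156   0.118 ]
 [ 0.6225 -0.218   0.118 ]
 [ 0.5059 -0.2436  0.118 ]
 [ 0.4911 -0.1847  0.118 ]] [[ 0.6079 -0.154   0.118 ]
 [ 0.6214 -0.2144  0.118 ]
 [ 0.5043 -0.2405  0.118 ]]
swing yaw 13.056069328983192 plate c [ 0.557  -0.2006  0.118 ] screw c [ 0.5573 -0.1997  0.119 ] [ 0.5565 -0.1974  0.119 ]
13.031360012148122
13.167486098938284
cap (array([ 0.5148, -0.2084,  0.1815]), [np.float64(0.0008069428070263609), np.float64(0.0008069428070263409)])
coltop (array([ 0.5227, -0.2055,  0.1537]), [np.float64(0.0006895868378514662), np.float64(0.0006895868378514955)])
[array([ 0.555 , -0.1863,  0.142 ]), array([ 0.5609, -0.2102,  0.142 ])] [array([ 0.5563, -0.1855,  0.142 ]), array([ 0.5608, -0.2092,  0.142 ])]
```

```bash
cat > plan.py <<'E'
from h import *
np.set_printoptions(precision=4,suppress=True)
G0=np.array([.557,-.1987,.029]); yaw=np.radians(13.07)
u=np.array([np.cos(yaw),np.sin(yaw),0]);v=np.array([-np.sin(yaw),np.cos(yaw),0]);k=np.array([0,0,1.])
def pose(th,r,tilt=None):
    "TCP pose with grasp point at r on the shaft, lever angle th; tilt=lever-angle of the tool"
    a=th-.31; ax=np.sin(a)*u+np.cos(a)*k
    b=(th if tilt is None else tilt)-.31; z=-(np.sin(b)*u+np.cos(b)*k)
    x=-v; y=np.cross(z,x)
    return G0+ax*r+z*env.tcp_to_grasp, np.column_stack([x,y,z])
def delta(p,R):
    o=env.get_obs(); R0=Rot.from_euler('xyz',o['tool_rot'],degrees=True).as_matrix()
    print('t',o['time_s'],'pos',o['tool_pos'],'rot',o['tool_rot'],'F',o['force'],'w',o['grip_width'])
    print('target',p,'shift',R0.T@(p-o['tool_pos']),'rotvec',Rot.from_matrix(R0.T@R).as_rotvec())
E
python3 - <<'E'
from m import *
from plan import *
print('ball',tri(ray(T,177,180),ray(S,383,171)))
# jar: nearest end lid top in top view ~ (355,95); scene jar top
print('jar top pt', [onz(T,*p,.13) for p in [(330,88),(341,147),(375,137)]])
print('jar c', tri(ray(T,358,136),ray(S,253,305)))
for w in range(1):
  o=env.get_obs();R0=Rot.from_euler('xyz',o['tool_rot'],degrees=True).as_matrix()
  p,R=pose(.033,.118); print(p, Rot.from_matrix(R).as_euler('xyz',degrees=True))
E
```

```text
ball (array([0.5727, 0.1953, 0.1398]), [np.float64(0.0007427801108353676), np.float64(0.0007427801108354528)])
jar top pt [array([ 0.7683, -0.1091,  0.13  ]), array([ 0.6412, -0.1278,  0.13  ]), array([ 0.6619, -0.1968,  0.13  ])]
jar c (array([ 0.6674, -0.1694,  0.1153]), [np.float64(0.0043611788834676864), np.float64(0.004361178883467689)])
[ 0.5305 -0.2048  0.1245] [-164.1291    0.      -76.93  ]
```

Call:
{"name": "send_rows", "arguments": {
  "steps": [
    [[0,0,-0.03],[0,0,0],0.087],
    [[0,0,-0.06],[0,0,0],0.087],
    [[0,0,-0.09],[0,0,0],0.087],
    [[0,0,-0.11],[0,0,0],0.087],
    [[0,0,-0.11],[0,0,0],0.087]
  ],
  "grip_force": 25
}}

```text
time_s: 0.57
tool_pos: [0.2774, 0.5898, 0.3382]
tool_rot: [-180.0, -0.5, 64.8]
force: [0.5, 0.4, 1.1]
grip_width: 0.0869
```

Call:
{"name": "send_rows", "arguments": {
  "steps": [
    [[-0.02,0.034,0],[0,0,0.1],0.087],
    [[-0.04,0.068,0],[0,0,0.22],0.087],
    [[-0.06,0.102,0],[0,0,0.34],0.087],
    [[-0.08,0.136,0],[0,0,0.46],0.087],
    [[-0.1,0.17,0],[0,0,0.58],0.087]
  ]
}}

```text
time_s: 0.98
tool_pos: [0.3886, 0.4233, 0.3314]
tool_rot: [180.0, 0.1, 31.2]
force: [0.3, 1.0, -0.4]
grip_width: 0.0871
```

```bash
python3 - <<'E'
from plan import *
p,R=pose(.033,.26); print(p); delta(np.array([.5,.2,.335]),R); delta(p,R)
E
```

```text
[ 0.4927 -0.2136  0.2611]
t 0.9833 pos [0.3886 0.4233 0.3314] rot [179.9734   0.0754  31.2425] F [ 0.2801  1.0244 -0.4113] w 0.08707593914702205
target [0.5   0.2   0.335] shift [-0.0205  0.2487 -0.0034] rotvec [0.1908 0.2617 1.8743]
t 0.9833 pos [0.3886 0.4233 0.3314] rot [179.9734   0.0754  31.2425] F [ 0.2801  1.0244 -0.4113] w 0.08707593914702205
target [ 0.4927 -0.2136  0.2611] shift [-0.2412  0.5985  0.0709] rotvec [0.1908 0.2617 1.8743]
```

Call:
{"name": "send_rows", "arguments": {
  "steps": [
    [[-0.004,0.04,0],[0,0,0.12],0.087],
    [[-0.008,0.08,0],[0,0,0.24],0.087],
    [[-0.012,0.12,0],[0,0,0.36],0.087],
    [[-0.016,0.16,0],[0,0,0.48],0.087],
    [[-0.02,0.2,0],[0,0,0.6],0.087]
  ]
}}

```text
time_s: 1.4
tool_pos: [0.4758, 0.2423, 0.3317]
tool_rot: [180.0, 0.1, -3.1]
force: [0.8, 0.5, 0.5]
grip_width: 0.0869
```

```bash
python3 - <<'E'
from plan import *
p,R=pose(.033,.26);  delta(p,R)
E
```

```text
t 1.4 pos [0.4758 0.2423 0.3317] rot [179.9774   0.0533  -3.141 ] F [0.8303 0.4809 0.4868] w 0.08690332884425493
target [ 0.4927 -0.2136  0.2611] shift [0.0419 0.4543 0.0707] rotvec [0.2385 0.1788 1.2791]
```

Call:
{"name": "send_rows", "arguments": {
  "steps": [
    [[0.004,0.04,0],[0,0,0.12],0.087],
    [[0.008,0.08,0],[0,0,0.24],0.087],
    [[0.012,0.12,0],[0,0,0.36],0.087],
    [[0.016,0.16,0],[0,0,0.48],0.087],
    [[0.02,0.2,0],[0,0,0.6],0.087]
  ]
}}

```text
time_s: 1.82
tool_pos: [0.4851, 0.0417, 0.3316]
tool_rot: [180.0, 0.1, -37.5]
force: [1.6, 0.9, -0.9]
grip_width: 0.0872
```

```bash
python3 - <<'E'
from plan import *
p,R=pose(.033,.26);  delta(p,R)
E
```

```text
t 1.8167 pos [0.4851 0.0417 0.3316] rot [179.9653   0.0516 -37.5159] F [ 1.5545  0.9453 -0.9357] w 0.08724714590793806
target [ 0.4927 -0.2136  0.2611] shift [0.1615 0.1978 0.0705] rotvec [0.2669 0.0959 0.6834]
```

Call:
{"name": "send_rows", "arguments": {
  "steps": [
    [[0.024,0.03,0],[0.04,0.01,0.1],0.087],
    [[0.048,0.06,0],[0.08,0.03,0.2],0.087],
    [[0.072,0.09,0.01],[0.12,0.045,0.31],0.087],
    [[0.096,0.12,0.02],[0.16,0.06,0.42],0.087],
    [[0.12,0.15,0.03],[0.2,0.075,0.53],0.087]
  ]
}}

```text
time_s: 2.23
tool_pos: [0.4901, -0.1505, 0.3016]
tool_rot: [-167.8, -1.1, -68.1]
force: [0.3, 0.4, -1.0]
grip_width: 0.0871
```

```bash
python3 - <<'E'
from plan import *
p,R=pose(.033,.24);  delta(p,R)
E
```

```text
t 2.2333 pos [ 0.4901 -0.1505  0.3016] rot [-167.8221   -1.0675  -68.1262] F [ 0.3306  0.3966 -0.9694] w 0.08708453185732865
target [ 0.498  -0.2124  0.2419] shift [0.0593 0.0282 0.0562] rotvec [0.0629 0.0192 0.1536]
```

Call:
{"name": "send_rows", "arguments": {
  "steps": [
    [[0.02,0.01,0.01],[0.02,0.007,0.05],0.087],
    [[0.04,0.02,0.03],[0.04,0.013,0.1],0.087],
    [[0.059,0.028,0.05],[0.063,0.019,0.154],0.087],
    [[0.059,0.028,0.056],[0.063,0.019,0.154],0.087],
    [[0.059,0.028,0.056],[0.063,0.019,0.154],0.087]
  ]
}}

```text
time_s: 2.65
tool_pos: [0.4971, -0.2101, 0.2403]
tool_rot: [-164.5, 0.1, -76.7]
force: [0.5, 0.5, 1.1]
grip_width: 0.0871
```

```bash
python3 - <<'E'
from plan import *
p,R=pose(.033,.119);  delta(p,R)
for n in ('scene','top','wrist'): shot(n,n+'1.png')
E
```

```text
t 2.65 pos [ 0.4971 -0.2101  0.2403] rot [-164.4993    0.0905  -76.708 ] F [0.4627 0.5264 1.0876] w 0.0871323137378545
target [ 0.5303 -0.2049  0.1255] shift [ 0.0028 -0.0016  0.1196] rotvec [0.0065 0.0026 0.0033]
```

View pics/scene1.png

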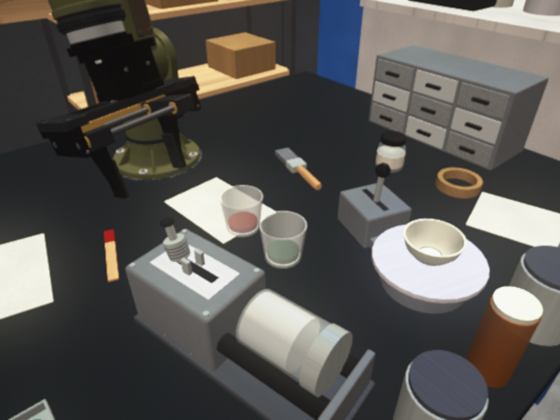

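View pics/wrist1.png

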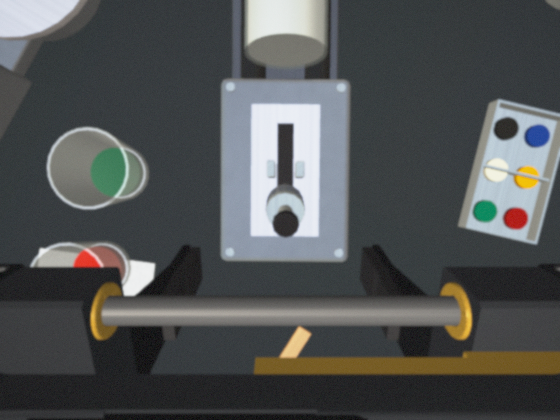

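Call:
{"name": "send_rows", "arguments": {
  "steps": [
    [[0.003,-0.002,0.02],[0.006,0.003,0.003],0.087],
    [[0.003,-0.002,0.05],[0.006,0.003,0.003],0.087],
    [[0.003,-0.002,0.075],[0.006,0.003,0.003],0.087],
    [[0.003,-0.002,0.09],[0.006,0.003,0.003],0.087],
    [[0.003,-0.002,0.095],[0.006,0.003,0.003],0.087]
  ]
}}

```text
time_s: 3.22
tool_pos: [0.5268, -0.2041, 0.1503]
tool_rot: [-164.1, -0.1, -76.6]
force: [0.1, 0.3, 0.4]
grip_width: 0.0869
```

```bash
python3 - <<'E'
from plan import *
p,R=pose(.033,.119);  delta(p,R)
for n in ('scene','top','wrist'): shot(n,n+'2.png')
a=cv2.imread('pics/scene2.png')[160:310,90:290]
cv2.imwrite('pics/z3.png',cv2.resize(a,None,fx=4,fy=4,interpolation=2))
E
```

```text
t 3.2167 pos [ 0.5268 -0.2041  0.1503] rot [-164.0742   -0.1044  -76.5963] F [0.131  0.2721 0.4498] w 0.08694042799778362
target [ 0.5303 -0.2049  0.1255] shift [0.0016 0.0037 0.0248] rotvec [-0.001  -0.0002  0.0061]
```

View pics/z3.png

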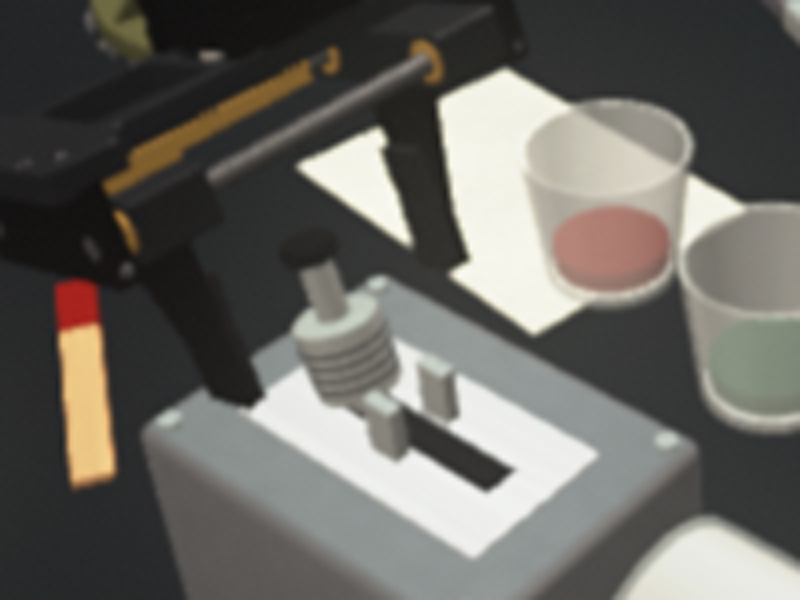

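View pics/wrist2.png

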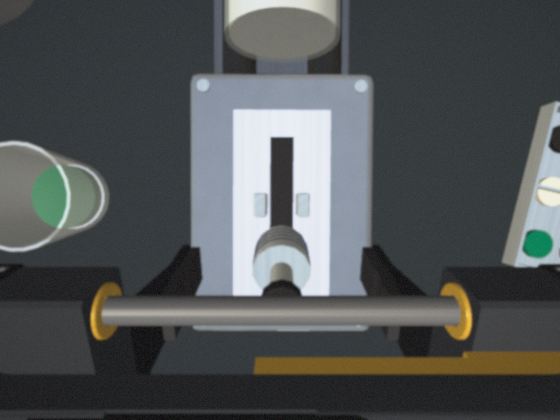

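Call:
{"name": "send_rows", "arguments": {
  "steps": [
    [[0.001,0.003,0.008],[0,0,0.006],0.087],
    [[0.001,0.003,0.016],[0,0,0.006],0.087],
    [[0.001,0.003,0.023],[0,0,0.006],0.07],
    [[0.001,0.003,0.023],[0,0,0.006],0.05],
    [[0.001,0.003,0.023],[0,0,0.006],0.04]
  ]
}}

```text
time_s: 3.78
tool_pos: [0.5301, -0.2067, 0.1288]
tool_rot: [-164.0, -0.1, -77.2]
force: [-0.6, 0.4, 0.5]
grip_width: 0.0744
```

```bash
python3 - <<'E'
from plan import *
p,R=pose(.033,.119);  delta(p,R)
for n in ('scene','top'): shot(n,n+'3.png')
a=cv2.imread('pics/scene3.png')[160:310,90:290]
cv2.imwrite('pics/z4.png',cv2.resize(a,None,fx=4,fy=4,interpolation=2))
E
```

```text
t 3.7833 pos [ 0.5301 -0.2067  0.1288] rot [-163.9567   -0.0543  -77.1546] F [-0.5538  0.416   0.4867] w 0.07439161099147493
target [ 0.5303 -0.2049  0.1255] shift [-0.0017  0.0004  0.0033] rotvec [-0.003  -0.002  -0.0035]
```

View pics/z4.png

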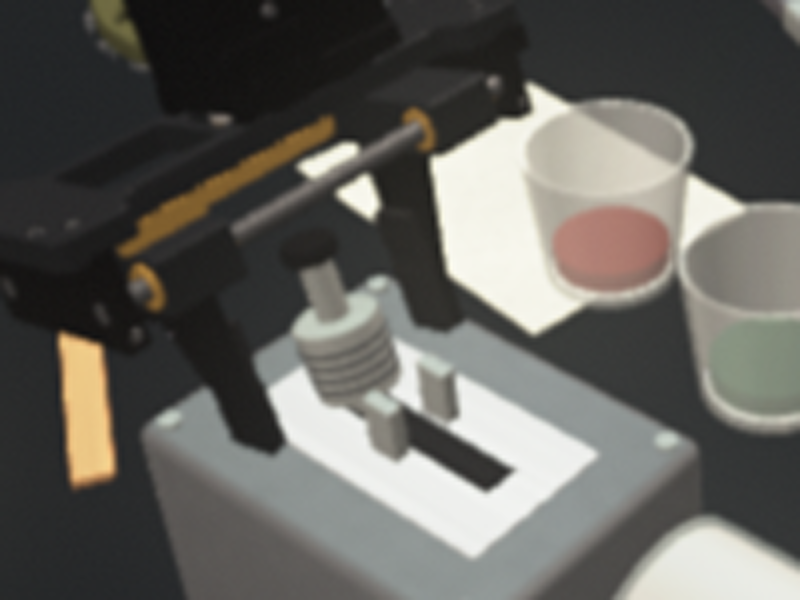

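Call:
{"name": "send_rows", "arguments": {
  "steps": [
    [[-0.001,0,0.002],[0,0,0],0.06],
    [[-0.001,0,0.002],[0,0,0],0.045],
    [[-0.001,0,0.002],[0,0,0],0.03],
    [[-0.001,0,0.002],[0,0,0],0.02],
    [[-0.001,0,0.002],[0,0,0],0.02]
  ],
  "grip_force": 25
}}

```text
time_s: 4.3
tool_pos: [0.5308, -0.2057, 0.1275]
tool_rot: [-163.9, -0.1, -77.2]
force: [-0.3, 1.0, 0.6]
grip_width: 0.041
```

Call:
{"name": "send_rows", "arguments": {
  "steps": [
    [[0,0,0],[0,0,0],0.02],
    [[0,0,0],[0,0,0],0.02],
    [[0,0,0],[0,0,0],0.02],
    [[0,0,0],[0,0,0],0.02],
    [[0,0,0],[0,0,0],0.02]
  ]
}}

```text
time_s: 4.72
tool_pos: [0.5306, -0.2049, 0.1274]
tool_rot: [-163.9, 0.0, -77.1]
force: [-2.4, 4.2, 2.9]
grip_width: 0.0313
```

```bash
python3 - <<'E'
from plan import *
p,R=pose(.033,.119);  delta(p,R)
p,R=pose(.033,.139);  delta(p,R)
for n in ('scene','top'): shot(n,n+'4.png')
a=cv2.imread('pics/scene4.png')[160:310,90:290]
cv2.imwrite('pics/z5.png',cv2.resize(a,None,fx=4,fy=4,interpolation=2))
E
```

```text
t 4.7167 pos [ 0.5306 -0.2049  0.1274] rot [-163.9131    0.0053  -77.1122] F [-2.3577  4.2369  2.9205] w 0.03126938026374595
target [ 0.5303 -0.2049  0.1255] shift [-0.0001  0.0008  0.0018] rotvec [-0.0038 -0.0008 -0.0031]
t 4.7167 pos [ 0.5306 -0.2049  0.1274] rot [-163.9131    0.0053  -77.1122] F [-2.3577  4.2369  2.9205] w 0.03126938026374595
target [ 0.525  -0.2061  0.1447] shift [-0.0001  0.0007 -0.0182] rotvec [-0.0038 -0.0008 -0.0031]
```

View pics/z5.png

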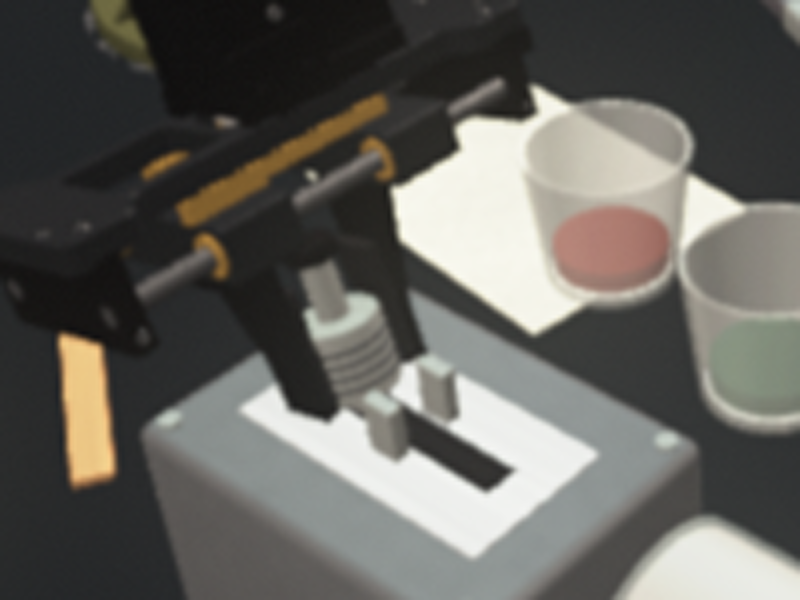

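Call:
{"name": "send_rows", "arguments": {
  "steps": [
    [[0,0,-0.004],[0,0,0],0.02],
    [[0,0,-0.008],[0,0,0],0.02],
    [[0,0,-0.012],[0,0,0],0.02],
    [[0,0,-0.016],[0,0,0],0.02],
    [[0,0,-0.018],[0,0,0],0.02]
  ]
}}

```text
time_s: 5.23
tool_pos: [0.5254, -0.2061, 0.1448]
tool_rot: [-163.9, -0.0, -77.1]
force: [-0.1, 5.0, -3.4]
grip_width: 0.0313
```

```bash
python3 - <<'E'
from plan import *
p,R=pose(.033,.139);  delta(p,R)
for n in ('scene','top'): shot(n,n+'5.png')
a=cv2.imread('pics/scene5.png')[160:310,90:290]
cv2.imwrite('pics/z6.png',cv2.resize(a,None,fx=4,fy=4,interpolation=2))
E
```

```text
t 5.2333 pos [ 0.5254 -0.2061  0.1448] rot [-163.9215   -0.0049  -77.1168] F [-0.1449  5.0363 -3.4438] w 0.03129809205754942
target [ 0.525  -0.2061  0.1447] shift [-0.0001  0.0005 -0.    ] rotvec [-0.0036 -0.001  -0.0031]
```

View pics/z6.png

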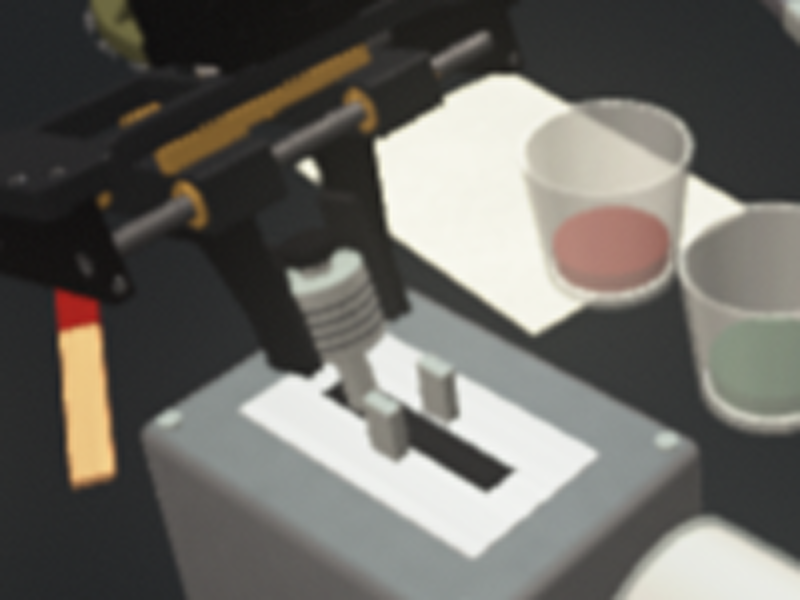

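```bash
python3 - <<'E'
from plan import *
p0,R0=pose(.033,.139)
for th in np.arange(.033,.68,.04):
    p,R=pose(th,.139); print(round(th-.033,3),R0.T@(p-p0),Rot.from_matrix(R0.T@R).as_rotvec(), p)
E
```

```text
0.0 [0. 0. 0.] [0. 0. 0.] [ 0.525  -0.2061  0.1447]
0.04 [ 0.     -0.0048  0.0001] [-0.04 -0.   -0.  ] [ 0.5295 -0.2051  0.1459]
0.08 [-0.     -0.0096  0.0004] [-0.08  0.    0.  ] [ 0.5341 -0.204   0.147 ]
0.12 [ 0.     -0.0144  0.0009] [-0.12  0.    0.  ] [ 0.5387 -0.203   0.1478]
0.16 [-0.     -0.0192  0.0015] [-0.16  0.    0.  ] [ 0.5433 -0.2019  0.1485]
0.2 [ 0.     -0.0239  0.0024] [-0.2 -0.   0. ] [ 0.548  -0.2008  0.1489]
0.24 [ 0.     -0.0286  0.0034] [-0.24  0.    0.  ] [ 0.5527 -0.1997  0.1492]
0.28 [ 0.     -0.0332  0.0047] [-0.28  0.   -0.  ] [ 0.5574 -0.1986  0.1493]
0.32 [-0.     -0.0378  0.0061] [-0.32  0.    0.  ] [ 0.562  -0.1975  0.1492]
0.36 [ 0.     -0.0424  0.0077] [-0.36  0.    0.  ] [ 0.5667 -0.1964  0.1489]
0.4 [ 0.     -0.0468  0.0095] [-0.4  0.   0. ] [ 0.5714 -0.1954  0.1484]
0.44 [ 0.     -0.0512  0.0115] [-0.44  0.    0.  ] [ 0.576  -0.1943  0.1477]
0.48 [ 0.     -0.0556  0.0136] [-0.48  0.    0.  ] [ 0.5806 -0.1932  0.1468]
0.52 [ 0.     -0.0598  0.0159] [-0.52  0.    0.  ] [ 0.5852 -0.1922  0.1458]
0.56 [ 0.     -0.0639  0.0184] [-0.56  0.    0.  ] [ 0.5897 -0.1911  0.1445]
0.6 [-0.     -0.0679  0.021 ] [-0.6  0.   0. ] [ 0.5942 -0.1901  0.1431]
0.64 [-0.     -0.0718  0.0238] [-0.64  0.    0.  ] [ 0.5986 -0.189   0.1415]
```

Call:
{"name": "send_rows", "arguments": {
  "steps": [
    [[0,-0.0048,0.0001],[-0.04,0,0],0.02],
    [[0,-0.0096,0.0004],[-0.08,0,0],0.02],
    [[0,-0.0144,0.0009],[-0.12,0,0],0.02],
    [[0,-0.0192,0.0015],[-0.16,0,0],0.02],
    [[0,-0.0239,0.0024],[-0.2,0,0],0.02]
  ]
}}

```text
time_s: 5.75
tool_pos: [0.548, -0.2009, 0.1485]
tool_rot: [-175.6, 0.0, -77.2]
force: [-2.3, 4.0, -2.8]
grip_width: 0.0314
```

```bash
python3 - <<'E'
from plan import *
p,R=pose(.233,.139);  delta(p,R)
p,R=pose(.433,.139);  delta(p,R)
shot('scene','scene6.png')
a=cv2.imread('pics/scene6.png')[160:310,90:290]
cv2.imwrite('pics/z7.png',cv2.resize(a,None,fx=4,fy=4,interpolation=2))
E
```

```text
t 5.75 pos [ 0.548  -0.2009  0.1485] rot [-175.5835    0.0252  -77.1513] F [-2.3421  4.0452 -2.8208] w 0.03137256760296559
target [ 0.548  -0.2008  0.1489] shift [-0.0001 -0.0001 -0.0004] rotvec [-0.0001  0.0001 -0.0039]
t 5.75 pos [ 0.548  -0.2009  0.1485] rot [-175.5835    0.0252  -77.1513] F [-2.3421  4.0452 -2.8208] w 0.03137256760296559
target [ 0.5714 -0.1954  0.1484] shift [-0.0002 -0.024   0.002 ] rotvec [-0.2001  0.0005 -0.0039]
```

View pics/z7.png

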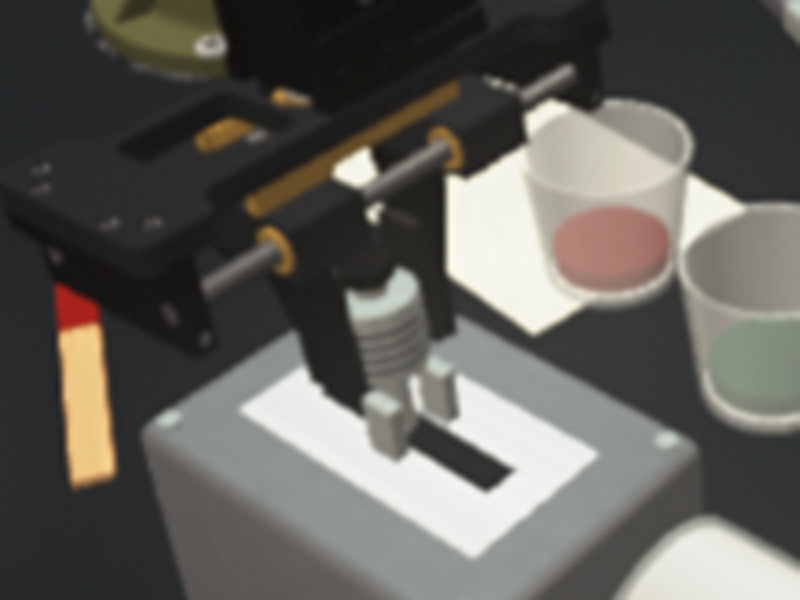

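Call:
{"name": "send_rows", "arguments": {
  "steps": [
    [[0,-0.0048,0.0001],[-0.04,0,0],0.02],
    [[0,-0.0096,0.0004],[-0.08,0,0],0.02],
    [[0,-0.0144,0.0008],[-0.12,0,0],0.02],
    [[0,-0.0192,0.0014],[-0.16,0,0],0.02],
    [[0,-0.0239,0.0022],[-0.2,0,0],0.02]
  ]
}}

```text
time_s: 6.22
tool_pos: [0.5715, -0.1955, 0.1482]
tool_rot: [173.0, 0.0, -77.2]
force: [-3.2, 3.7, -2.2]
grip_width: 0.0314
```

```bash
python3 - <<'E'
from plan import *
p,R=pose(.433,.139);  delta(p,R)
p,R=pose(.613,.139);  delta(p,R)
shot('scene','scene7.png')
a=cv2.imread('pics/scene7.png')[160:360,90:370]
cv2.imwrite('pics/z8.png',cv2.resize(a,None,fx=2.8,fy=2.8,interpolation=2))
E
```

```text
t 6.2167 pos [ 0.5715 -0.1955  0.1482] rot [173.0228   0.0414 -77.1586] F [-3.2222  3.7168 -2.2191] w 0.03144813542024211
target [ 0.5714 -0.1954  0.1484] shift [-0.0001  0.0001 -0.0001] rotvec [-0.0012  0.0012 -0.0039]
t 6.2167 pos [ 0.5715 -0.1955  0.1482] rot [173.0228   0.0414 -77.1586] F [-3.2222  3.7168 -2.2191] w 0.03144813542024211
target [ 0.592  -0.1906  0.1438] shift [-0.0002 -0.0214  0.0018] rotvec [-0.1812  0.0015 -0.0038]
```

View pics/z8.png

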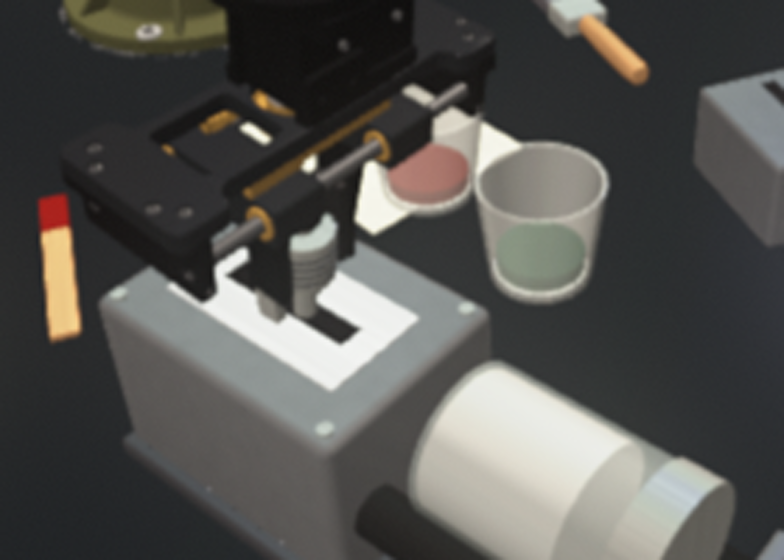

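Call:
{"name": "send_rows", "arguments": {
  "steps": [
    [[0,-0.0048,0.0001],[-0.04,0,0],0.02],
    [[0,-0.0096,0.0004],[-0.08,0,0],0.02],
    [[0,-0.0144,0.0008],[-0.12,0,0],0.02],
    [[0,-0.0185,0.0014],[-0.155,0,0],0.02],
    [[0,-0.0185,0.0014],[-0.155,0,0],0.02]
  ]
}}

```text
time_s: 6.68
tool_pos: [0.5909, -0.191, 0.1435]
tool_rot: [164.2, -0.0, -77.0]
force: [-0.7, 5.7, -4.1]
grip_width: 0.031
```

```bash
python3 - <<'E'
from plan import *
p,R=pose(.588,.139);  delta(p,R)
p,R=pose(.588,.122);  delta(p,R)
shot('scene','scene8.png')
a=cv2.imread('pics/scene8.png')[160:360,90:370]
cv2.imwrite('pics/z9.png',cv2.resize(a,None,fx=2.8,fy=2.8,interpolation=2))
E
```

```text
t 6.6833 pos [ 0.5909 -0.191   0.1435] rot [164.2146  -0.046  -77.0235] F [-0.6556  5.7053 -4.141 ] w 0.031019978410729745
target [ 0.5892 -0.1912  0.1447] shift [-0.0001  0.002  -0.0006] rotvec [-0.0025 -0.0003 -0.0018]
t 6.6833 pos [ 0.5909 -0.191   0.1435] rot [164.2146  -0.046  -77.0235] F [-0.6556  5.7053 -4.141 ] w 0.031019978410729745
target [ 0.5846 -0.1923  0.1283] shift [-0.0001  0.002   0.0164] rotvec [-0.0025 -0.0003 -0.0018]
```

View pics/z9.png

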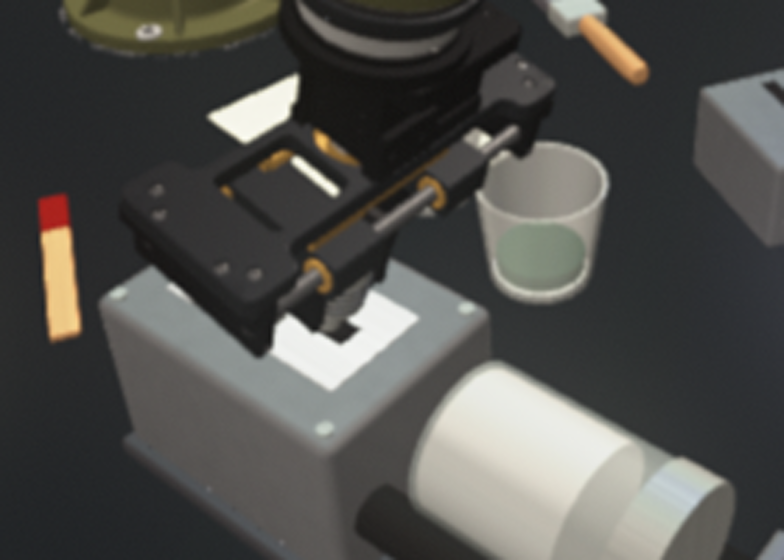

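Call:
{"name": "send_rows", "arguments": {
  "steps": [
    [[0,0,0.004],[0,0,0],0.02],
    [[0,0,0.008],[0,0,0],0.02],
    [[0,0,0.012],[0,0,0],0.02],
    [[0,0,0.016],[0,0,0],0.02],
    [[0,0,0.016],[0,0,0],0.02]
  ]
}}

```text
time_s: 7.15
tool_pos: [0.5855, -0.1922, 0.1294]
tool_rot: [164.5, 0.1, -77.2]
force: [-0.6, 6.3, -2.2]
grip_width: 0.0313
```

Call:
{"name": "send_rows", "arguments": {
  "steps": [
    [[0,0,0],[0,0,0],0.04],
    [[0,0,0],[0,0,0],0.06],
    [[0,0,0],[0,0,0],0.08],
    [[0,0,0],[0,0,0],0.087],
    [[0,0,0],[0,0,0],0.087]
  ]
}}

```text
time_s: 7.57
tool_pos: [0.586, -0.1945, 0.1306]
tool_rot: [164.4, -0.2, -77.2]
force: [-0.5, -0.0, -0.0]
grip_width: 0.0569
```

```bash
python3 - <<'E'
from plan import *
p,R=pose(.60,.25);  delta(p,R)
shot('scene','scene9.png')
a=cv2.imread('pics/scene9.png')[160:360,90:370]
cv2.imwrite('pics/z10.png',cv2.resize(a,None,fx=2.8,fy=2.8,interpolation=2))
E
```

```text
t 7.5667 pos [ 0.586  -0.1945  0.1306] rot [164.3981  -0.1776 -77.211 ] F [-0.5142 -0.035  -0.0063] w 0.05689678313619591
target [ 0.6214 -0.1837  0.2506] shift [-0.0023 -0.0033 -0.1255] rotvec [-0.0177 -0.0016 -0.0056]
```

View pics/z10.png

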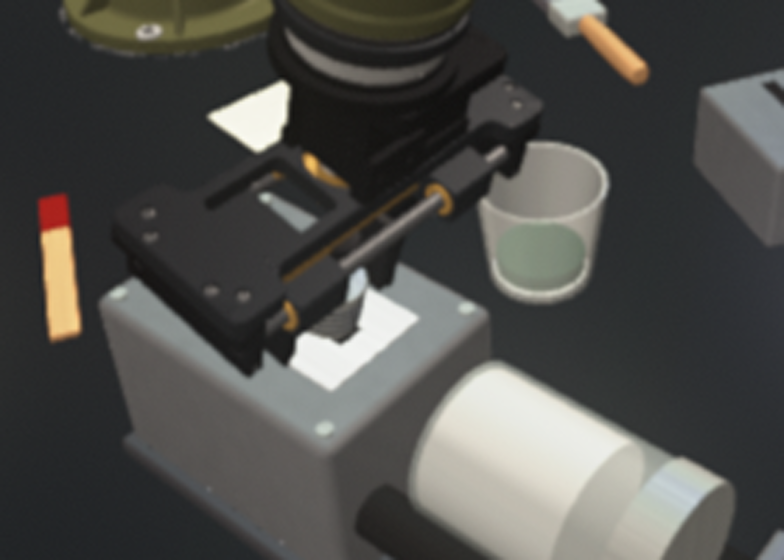

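Collar is down and released; finish opening, then withdraw along the tool axis.

Call:
{"name": "send_rows", "arguments": {
  "steps": [
    [[0,0,0],[0,0,0],0.087],
    [[0,0,0],[0,0,0],0.087],
    [[0,0,0],[0,0,0],0.087],
    [[0,0,0],[0,0,0],0.087],
    [[0,0,-0.005],[0,0,0],0.087]
  ]
}}

```text
time_s: 8.03
tool_pos: [0.5864, -0.1927, 0.1338]
tool_rot: [164.2, -0.0, -77.2]
force: [-0.4, 0.4, 1.1]
grip_width: 0.0856
```

Call:
{"name": "send_rows", "arguments": {
  "steps": [
    [[0,0,-0.015],[0,0,0],0.087],
    [[0,0,-0.035],[0,0,0],0.087],
    [[0,0,-0.06],[0,0,0],0.087],
    [[0,0,-0.09],[0,0,0],0.087],
    [[0,0,-0.12],[0,0,0],0.087]
  ]
}}

```text
time_s: 8.45
tool_pos: [0.6187, -0.1852, 0.2514]
tool_rot: [164.3, -0.1, -77.2]
force: [-0.6, -0.4, 0.1]
grip_width: 0.0869
```

Call:
{"name": "send_rows", "arguments": {
  "steps": [
    [[0,0.03,-0.02],[0,0,0],0.087],
    [[0,0.06,-0.04],[0,0,0],0.087],
    [[0,0.09,-0.06],[0,0,0],0.087],
    [[0,0.11,-0.07],[0,0,0],0.087],
    [[0,0.11,-0.07],[0,0,0],0.087]
  ]
}}

```text
time_s: 8.87
tool_pos: [0.5318, -0.208, 0.3527]
tool_rot: [164.7, -0.2, -77.4]
force: [0.3, -1.4, 1.4]
grip_width: 0.0866
```

```bash
python3 - <<'E'
from plan import *
p,R=pose(.60,.25);  delta(p,R)
for n in ('scene','top','wrist'): shot(n,n+'10.png')
a=cv2.imread('pics/scene10.png')[205:315,120:270];b=cv2.imread('pics/top10.png')[130:250,320:430]
cv2.imwrite('pics/y1.png',cv2.resize(a,None,fx=5,fy=5,interpolation=2));cv2.imwrite('pics/y2.png',cv2.resize(b,None,fx=5,fy=5,interpolation=2))
E
```

```text
t 8.8667 pos [ 0.5318 -0.208   0.3527] rot [164.655   -0.2491 -77.4261] F [ 0.2782 -1.3532  1.3643] w 0.08658110882686065
target [ 0.6214 -0.1837  0.2506] shift [-0.0047 -0.1164  0.0739] rotvec [-0.0222 -0.0018 -0.0095]
```

View pics/y1.png

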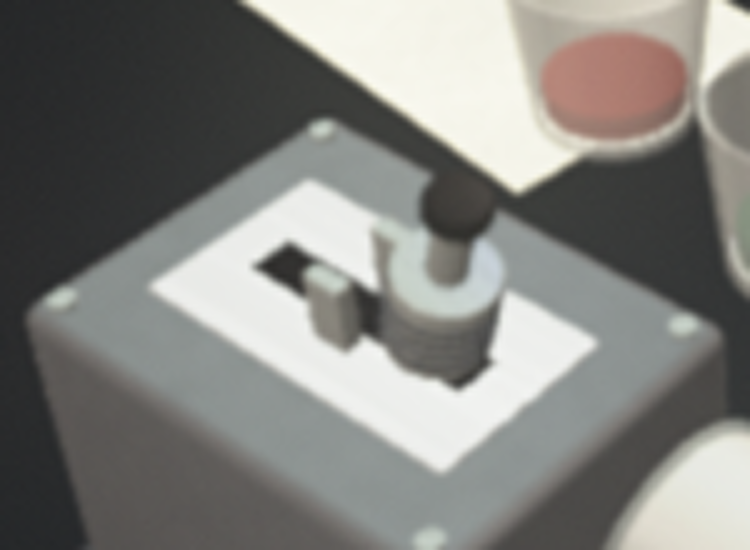

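View pics/y2.png

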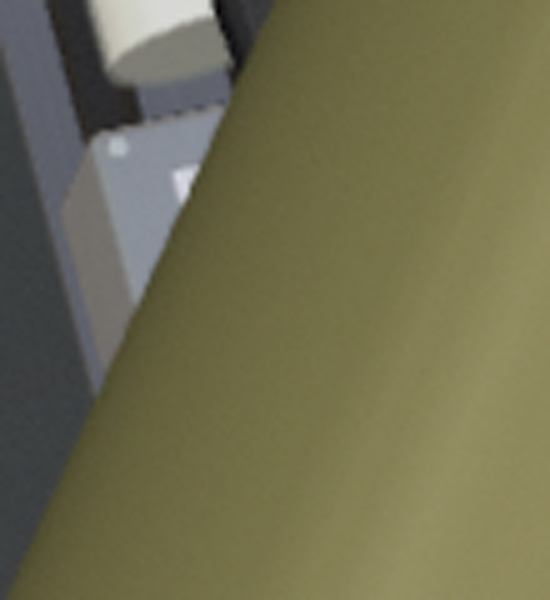

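View pics/wrist10.png

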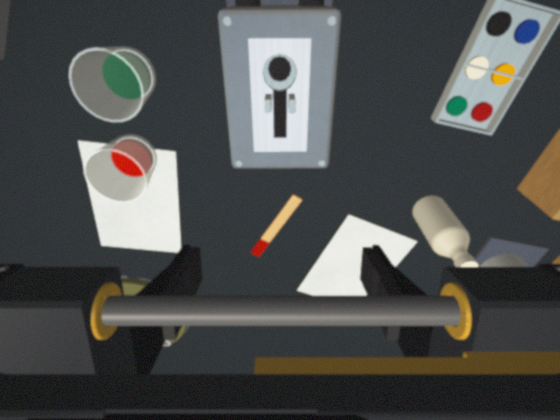

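View pics/scene10.png

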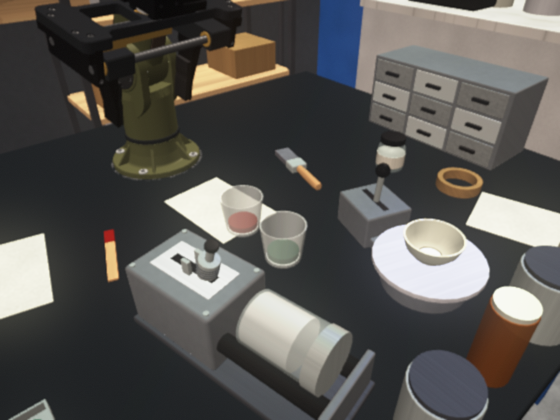

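```bash
python3 - <<'E'
from m import *
from plan import *
def pl(px,c=S):
    p,d=ray(c,*px); q=p+d*((G0-p)@v)/(d@v); e=q-G0; return np.hypot(e@u,e[2]),np.arctan2(e@u,e[2])+.31
print('before cap',pl(s(236,85)),'coltop',pl(s(268,172)))
print('now cap',pl(s(458,207)),'coltop',pl(s(446,272)))
W=ld('wrist10.png'); print('ball', 'cap 2view',tri(ray(W,280,68),ray(S,*s(458,207))))
E
```

```text
before cap (np.float64(0.1588131171814911), np.float64(0.04445119045901752)) coltop (np.float64(0.1302844595759058), np.float64(0.04255156750071509))
now cap (np.float64(0.1591077694151899), np.float64(0.5949844337150842)) coltop (np.float64(0.13120107711896586), np.float64(0.5932551075757415))
ball cap 2view (array([ 0.6009, -0.1887,  0.182 ]), [np.float64(1.921233227188414e-05), np.float64(1.9212332271994317e-05)])
```

```bash
python3 -c "
from cell import env
print(env.sign_off())"
```

```text
the job is handed in; nothing more can be done
None
```

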